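Raise the barrier and push the piston through

ROBOT

A 7-joint arm with a two-finger parallel gripper is mounted at the origin on a cart in front of the work surface, level with it; the furniture and walls round the work are solid. World frame = base frame: x ahead of the robot, y to its left, z up, the work surface at z = 0. Lengths are in mm, angles in degrees, forces in N, time in s.
With the tool pointing down it reaches from about 350 to 775 mm from the base axis. Payload 3.1 kg.
Tool frame: the origin (TCP) lies at the very end of the fingers, on their centre line; the grasp point (between the pads) lies 19 mm behind it; z points along the fingers, y is the direction in which the jaws open and shut (so a half turn about z gives the same grasp; the last joint's range is limited). The gripper opens to 85 mm and grips with 20 to 120 N. Pads are 22 mm wide; open, the fingers measure 114 mm over their backs; the gripper's body (76 mm by 85 mm) begins 54 mm behind the grasp point. The pads swing forward as they close: fully open they stand 13 mm farther back than shut.
Start: joints at [74.788, 17.813, 0.802, 86.603, -0.252, 75.585, -1.558], TCP at [122.097, -536.292, 231.304] pointing down, gripper open.
Joint ranges: [-154.91, 154.91], [-16.99, 109.72], [-72.82, 74.43], [7.12, 147.25], [-82.49, 262.49], [11.32, 116.49], [-174.64, 174.64]. Speed limits (degrees/s): [159.86, 159.86, 180, 180, 180, 180, 180].

INTERFACE

Orientations are given as [roll, pitch, yaw] about the fixed x, y, z axes, in that order (R = Rz(yaw) Ry(pitch) Rx(roll)).
In Python, from rig import * gives the robot as it stands.
- The arm moves only by the tool drive_tool, never from a script. Its argument "motion" is a list of rows, each an object of numbers: "tx", "ty", "tz": the shift along the tool's x, y, z in m; "ax", "ay", "az": the turn, a rotation vector about the tool's x, y, z in degrees; "jaw": the opening, from 0 (shut) to 1 (fully open). A call has 1 to 5 rows; each row is the pose to reach, as a shift and turn from the pose commanded when the call began, along the tool's axes at that moment; what a row does not reach only later rows make up. A row lasts 1/12 s, in which the tool goes at most 41.7 mm and 7.16 degrees, less where a joint would pass 70% of its speed; a pose out of reach is approached as far as the arm can. A call with a gripper value outside its range is refused whole. The fingers move at their own pace and stop on an object; "force" is the grip in N (left out, the last holds). Time passes only in rows, so rows that repeat a pose let the fingers close. It gives the time, the measured TCP pose, the force and the opening at its end, in the units of the state.
- get_state(): the state, without advancing time (a new reading comes with each control period).
- camera(name): name is "side" or "top" or "wrist"; returns a dict with "img" (384x512x3 uint8, red, green, blue), "range_z" (384x512 float32, mm along the optical axis (not along the pixel's ray), 0 where there is no reading), "fx", "fy", "cx", "cy" (pixels), "k1" (the pictures are not rectified: a ray, as slopes to the right and down, at radius r is drawn at 1 + k1 r^2 times it, then the intrinsics apply), "cam_to_world" (4x4, takes a point from camera to world coordinates). Camera axes: x right, y down, z forward; pixel columns grow to the right and rows downward; lengths in mm; the calibration is good to about 2 mm. A picture is of the moment at which its call begins.
- close_job(): hands the job in, once; it reports no verdict.
The state is a dict: "time_s": time; "q": joint angles; "dq": joint speeds; "joint_torque": joint torques, N m; "ee_pos": TCP position; "ee_rot": TCP orientation; "wrist_force": force on the tool from outside, world axes, zero at the start; "moment": the same for the moment, N m; "grip_width": finger opening in mm.
Only numpy, scipy, OpenCV 4.12 (cv2) and the standard library are available. Lean on these libraries where they do the work, as an engineer would, in place of code of your own. Each camera call takes 0.05 s, during which the arm holds its last target.

TASK

Push the counterweighted barrier arm of the inspection lane up past its balance point so that it stays raised by itself, then push the piston along the lane, under the raised arm, until it stands against the end stop. Only push, gently: the piston stays standing on the lane floor and is never gripped or lifted, and the other things round the lane stay where they are. Finish clear of everything.

Things in the scene. Friction and masses are not known exactly. Their poses are not given: they have to be found in the camera images.
- lane: Fixed inspection lane, a grey plate 110 x 240 x 4 mm. Origin at bench level under its middle, where the barrier crosses; lane floor at z = 4 mm. It runs along its y axis: the piston waits at +y and goes to -y. Aluminium side rails: inner faces x = +-39 mm, top z = 20 mm. Rest post for the bar's free end at x = -56 mm, y = 0, 12 x 24 mm, top z = 52 mm.
- lane_stop (a point): Middle of the end stop's face, at lane y = -106 mm, 25 mm above the bench; axes as the lane's. The stop is a block across the lane, 100 mm wide, 14 mm thick, top 44 mm above the bench. The piston comes to it from +y; touching it, the piston's centre is 34 mm from this face.
- hinge (a point): Middle of the barrier's hinge axis (along the lane's y), at lane x = +85 mm, y = 0, z = 60 mm, on a post with foot 62 x 66 mm and two cheeks 30 mm deep in x, 38 mm over both, top 71 mm above the bench.
- barrier_arm (a joint): Barrier angle. 0: lowered, bar level across the lane at z = 60 mm (16 mm deep, 10 mm thick), blocking the piston. 1.6: upright stop, clear of the lane, tip 220 mm above the bench. Let go below about 0.7 (balance point) it falls back to 0; beyond, it falls on to 1.6 and stays. Weighs 0.5 kg; 2 to 4 N sideways on the weight raises it.
- weight_center (a point): Centre of the counterweight: dark steel cylinder, 48 mm diameter, 45 mm long, on a rod lever, part of the barrier arm; 107 mm from the hinge (rod end 140 mm). Bar down: lever leans 30 degrees from upright over the lane, weight centre at lane x = +31, z = 153 mm, its nearest edge x = -1, z = 185 mm. Pushed along lane +x, over the hinge, it raises the bar; it ends at x = +184, z = 102 mm.
- bar_tip (a point): Centre of the free end of the barrier bar (black rubber end cap), 160 mm from the hinge.
- piston: Light-metal piston standing on the lane floor between the rails, 68 to 71 mm in diameter, 60 mm high; origin at the centre of its underside. Starts with its centre 65 to 75 mm on the +y side of the barrier. Slides easily on the smooth plate (friction about 0.3); weighs 0.3 to 0.6 kg.
- bearing: Loose ball bearing lying on the bench beside the end-stop end of the lane, 47 mm in diameter, 14 mm high; to be left alone. Origin at the centre of its underside.
- big_bolt: Loose bolt standing on its head on the bench beside the piston's end of the lane, 27 mm wide, 64 mm high; to be left alone. Origin at the centre of its underside.
- gear: Loose small spur gear lying on the bench, 63 mm in diameter, 23 mm high; to be left alone. Origin at the centre of its underside.
Mind the look-alikes: they are no part of the job. Leave any turquoise look-alike of the piston alone.

How it is judged (in metres and radians):
On the way, in this order (a step that is already met when the one before it is completed fails the run):
1. the barrier arm stands raised by itself, not touched, while the piston is still before it (value of joint barrier_arm above 1.45 rad and contact force between anything else and barrier_arm below 0.1 N and y of piston in the frame of lane above 0.03 m), for 0.2 s.
2. the piston stands against the end stop (y of piston in the frame of lane_stop below 0.041 m), for 0.2 s.
At the end, for the whole second after the job is handed in: The barrier arm stands raised by itself (joint above 1.45 rad, at rest); the piston stands upright on the lane floor between the rails, at rest against the end stop (gap under about 6 mm) (value of joint barrier_arm above 1.45 rad and y of piston in the frame of lane_stop between 0.025 and 0.041 m and x of piston in the frame of lane between -0.012 and 0.012 m and z of piston in the frame of lane below 0.008 m and angle between piston's own z axis and vertical below 0.1 rad and linear speed of piston below 0.02 m/s and velocity of joint barrier_arm below 0.1 rad/s); the robot touches nothing.
It fails at once if the piston is lifted off the lane floor (more than 8 mm) (z of piston in the frame of lane above 0.012 m).
It fails at once if the piston is gripped or rammed (fingers bear on it with more than 35 N) (contact force between the fingers and piston above 35 N).
It fails at once if the piston is tipped (more than 0.35 rad) (angle between piston's own z axis and vertical above 0.35 rad).
It fails at once if the bearing, bolt or gear is moved by more than 20 mm or knocked over (distance of any of bearing, big_bolt, gear from where it was at the start of the episode above 0.02 m or angle between big_bolt's own z axis and vertical above 0.5 rad).
It also fails if it takes over 51 s, if anything falls off the work surface, if the arm or the gripper's body presses on something with over 40 N, if the wrist force passes 120 N, or if a joint passes its speed limit or range.

## Working session

There is one attempt and no reset: what is moved stays moved. The work goes in short steps, Python scripts to look and compute and a tool call to move; the robot and the scene stay as the last step left them, time stands still between calls to the robot, and variables do not carry over. Pictures are saved under pics/ and viewed, and the job is handed in when it is done.

Besides the shell and the picture viewer there is one more tool, called as name(argument=value, ...), one argument or row to a line, values as JSON. drive_tool: Moves the arm, as the interface text tells. Its arguments: {"type":"object","properties":{"motion":{"type":"array"},"force":{"type":"number"}},"required":["motion"]}

```bash
mkdir -p pics; ls; python3 - <<'E'
from rig import *
import cv2, numpy as np, pickle
s=get_state(); print({k:np.round(v,3) for k,v in s.items()})
d={}
for n in ["side","top","wrist"]:
    c=camera(n); d[n]=c
    cv2.imwrite(f"pics/{n}0.png",c["img"][:,:,::-1])
    print(n,c["fx"],c["fy"],c["cx"],c["cy"],c["k1"]); print(np.round(c["cam_to_world"],3))
pickle.dump(d,open("c0.pkl","wb"))
E
```

```text
pics
{'time_s': np.float64(0.0), 'q': array([74.786, 17.862,  0.804, 86.692, -0.251, 75.583, -1.56 ]), 'dq': array([-0.027, -0.046, -0.062, -0.008,  0.03 ,  0.024,  0.02 ]), 'joint_torque': array([ 0.0000e+00, -3.7992e+01,  1.4600e-01, -2.3059e+01,  1.2000e-02,
        1.4000e-02,  0.0000e+00]), 'ee_pos': array([ 121.911, -535.578,  230.204]), 'ee_rot': array([-1.79865e+02,  7.00000e-03,  1.28260e+01]), 'wrist_force': array([-0.89 , -0.32 ,  0.225]), 'moment': array([-0.002,  0.012,  0.004]), 'grip_width': np.float64(85.206)}
side 355.7832470267636 355.7832470267636 257.048365417791 188.01155370432383 -0.07249771716189485
[[-9.93000e-01 -7.50000e-02  9.40000e-02  4.80287e+02]
 [-1.19000e-01  5.18000e-01 -8.47000e-01  5.81556e+02]
 [ 1.50000e-02 -8.52000e-01 -5.23000e-01  5.65955e+02]
 [ 0.00000e+00  0.00000e+00  0.00000e+00  1.00000e+00]]
top 396.4271379792894 396.4271379792894 251.74324654662396 190.5932727784402 0.029724718816009476
[[-8.30000e-02 -9.62000e-01  2.60000e-01  3.38348e+02]
 [-9.97000e-01  8.10000e-02 -1.70000e-02 -1.30162e+02]
 [-5.00000e-03 -2.60000e-01 -9.66000e-01  9.32645e+02]
 [ 0.00000e+00  0.00000e+00  0.00000e+00  1.00000e+00]]
wrist 318.4671757266217 318.4671757266217 251.25367038010577 192.72293741165214 -0.009624508565894259
[[ 2.20000e-01 -9.39000e-01 -2.64000e-01  1.88338e+02]
 [-9.75000e-01 -2.13000e-01 -5.70000e-02 -5.20966e+02]
 [-3.00000e-03  2.70000e-01 -9.63000e-01  3.73255e+02]
 [ 0.00000e+00  0.00000e+00  0.00000e+00  1.00000e+00]]
```

View pics/side0.png

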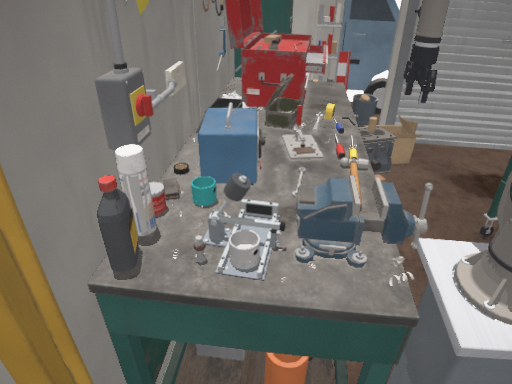

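View pics/top0.png

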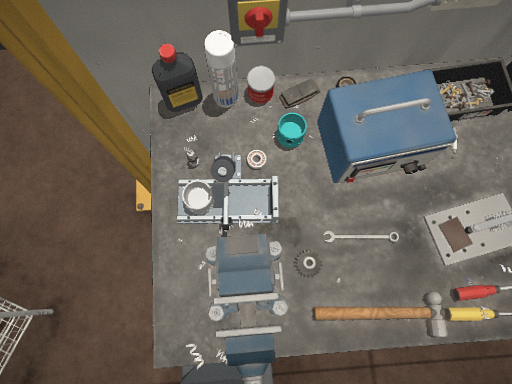

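View pics/wrist0.png

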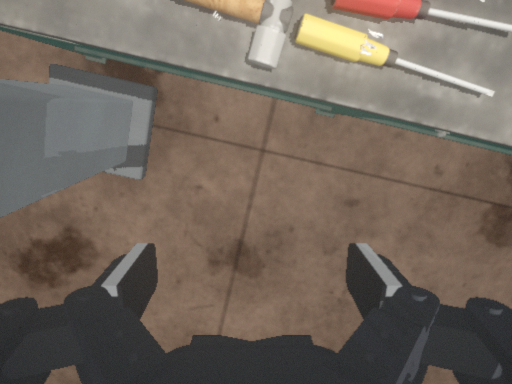

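The views show the lane at about (178–278, 180–222) in the top picture. The white piston is on its left, +y end at (197,197), and the weight is at about (220,185). The turquoise look-alike at (292,128) is off the lane, and the vise stands on the robot side of the lane. Next I'll zoom in.

```bash
cat > h.py <<'E'
import numpy as np, cv2
def und(c,uv):
    K=np.array([[c["fx"],0,c["cx"]],[0,c["fy"],c["cy"]],[0,0,1]])
    return cv2.undistortPoints(np.array(uv,float).reshape(-1,1,2),K,np.array([c["k1"],0,0,0,0.])).reshape(-1,2)
def ray(c,uv):
    n=und(c,uv); T=c["cam_to_world"]; d=np.c_[n,np.ones(len(n))]@T[:3,:3].T
    return T[:3,3],d
def onz(c,uv,z):
    o,d=ray(c,uv); return o+d*((z-o[2])/d[:,2])[:,None]
def cloud(c):
    h,w=c["range_z"].shape; v,u=np.mgrid[:h,:w]
    n=und(c,np.c_[u.ravel(),v.ravel()]); z=c["range_z"].ravel()
    p=np.c_[n*z[:,None],z]@c["cam_to_world"][:3,:3].T+c["cam_to_world"][:3,3]
    p[z==0]=np.nan
    return p.reshape(h,w,3)
E
python3 - <<'E'
import pickle,cv2
from h import *
d=pickle.load(open("c0.pkl","rb"))
t=d["top"]["img"][140:260,140:320,::-1]; cv2.imwrite("pics/topz.png",cv2.resize(t,None,fx=4.4,fy=4.4,interpolation=cv2.INTER_CUBIC))
t=d["side"]["img"][165:285,170:340,::-1]; cv2.imwrite("pics/sidez.png",cv2.resize(t,None,fx=4.5,fy=4.5,interpolation=cv2.INTER_CUBIC))
P=cloud(d["top"])
import numpy as np
for uv in [(160,200),(197,197),(300,180),(223,168),(260,198),(245,255),(240,235),(245,300),(390,120),(290,118),(190,157),(305,262),(220,50),(226,215)]:
    print(uv,np.round(P[uv[1],uv[0]],0))
E
```

```text
(160, 200) [585.  77.  -1.]
(197, 197) [577. -17.  28.]
(300, 180) [ 606. -267.   -1.]
(223, 168) [592. -90. 181.]
(260, 198) [ 568. -165.    3.]
(245, 255) [ 422. -120.  129.]
(240, 235) [ 464. -113.  124.]
(245, 300) [ 336. -114.  156.]
(390, 120) [ 669. -441.  174.]
(290, 118) [ 756. -255.   37.]
(190, 157) [668.  -8.  56.]
(305, 262) [ 406. -252.   24.]
(220, 50) [ 830. -103.  225.]
(226, 215) [520. -84.  69.]
```

View pics/topz.png

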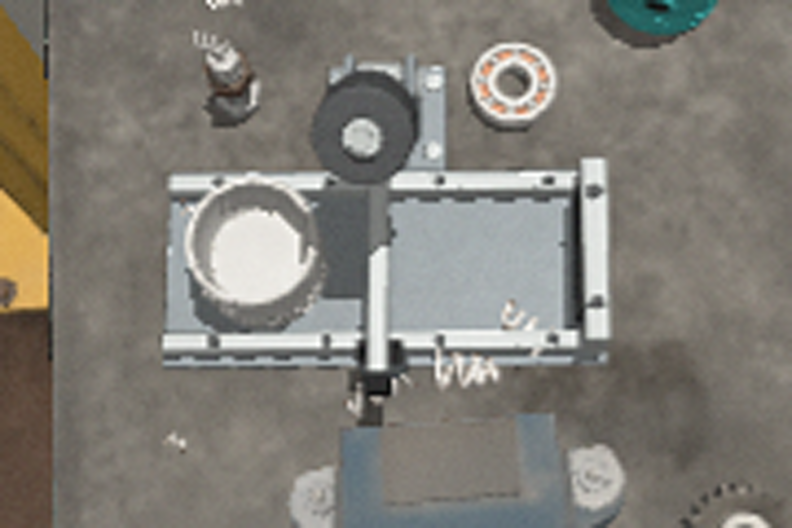

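View pics/sidez.png

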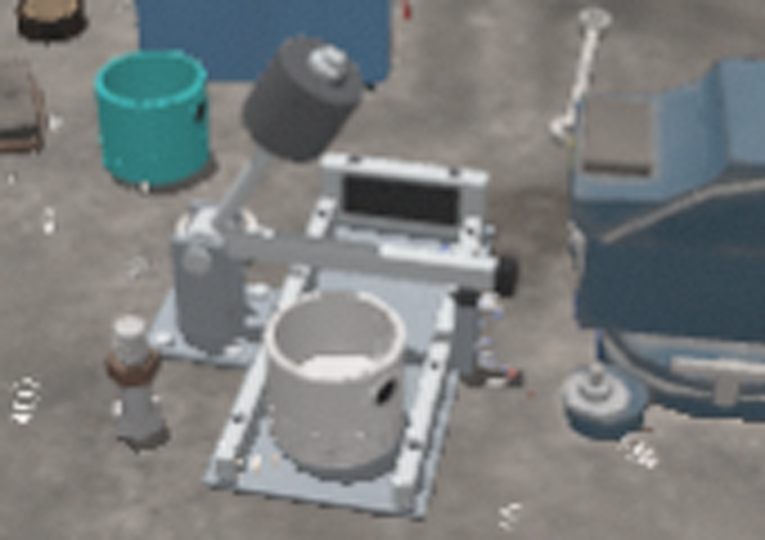

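```bash
python3 - <<'E'
import pickle
from h import *
np.set_printoptions(suppress=True,precision=1)
d=pickle.load(open("c0.pkl","rb")); c=d["top"]
f=lambda a:[(140+(x+.5)/4.4-.5,140+(y+.5)/4.4-.5) for x,y in a]
r=onz(c,f([(172,184),(578,180),(163,341),(578,338)]),20); print("rails",r)
s=onz(c,f([(583,158),(607,158),(607,338),(583,338)]),44); print("stop",s)
P=cloud(c); Q=P.reshape(-1,3)
m=(Q[:,0]>480)&(Q[:,0]<640)&(Q[:,1]>-240)&(Q[:,1]<60)
R=Q[m]
g=R[(R[:,2]>16)&(R[:,2]<23)]
print(len(g)); 
hi,_=np.histogram(g[:,0],bins=np.arange(480,640,4)); print(list(zip(np.arange(480,636,4),hi)))
st=R[(R[:,2]>40)&(R[:,2]<48)&(R[:,1]<-170)]; print("stop cloud",np.percentile(st,[2,50,98],axis=0))
w=Q[(Q[:,2]>130)&(Q[:,0]>520)&(Q[:,0]<680)&(abs(Q[:,1]+90)<60)]; print("weight",w.mean(0),w.min(0),w.max(0))
pi=R[(R[:,2]>58)&(R[:,2]<67)&(R[:,1]>-60)]; print("piston rim",np.percentile(pi,[2,50,98],axis=0),len(pi))
S=cloud(d["side"]).reshape(-1,3)
S=S[(S[:,0]>480)&(S[:,0]<680)&(S[:,1]>-240)&(S[:,1]<60)]
w=S[(S[:,2]>130)]; print("weight side",w.mean(0),w.min(0),w.max(0))
pi=S[(S[:,2]>58)&(S[:,2]<67)&(S[:,1]>-60)&(S[:,0]<620)]; print("piston rim side",np.percentile(pi,[2,50,98],axis=0),len(pi))
b=S[(S[:,2]>61)&(S[:,2]<72)&(S[:,1]<-60)&(S[:,0]<600)]; print("bar",np.percentile(b,[2,50,98],axis=0), np.polyfit(b[:,0],b[:,1],1))
# vise heights
V=Q[(Q[:,0]<520)&(Q[:,0]>200)&(Q[:,1]>-240)&(Q[:,1]<60)&(Q[:,2]>30)]; print("vise",np.percentile(V,[0.5,50,99.5],axis=0))
E
```

```text
rails [[ 621.3   26.4   20. ]
 [ 605.  -194.4   20. ]
 [ 534.6   34.2   20. ]
 [ 517.6 -186.    20. ]]
stop [[ 609.9 -196.5   44. ]
 [ 608.8 -209.2   44. ]
 [ 511.7 -199.5   44. ]
 [ 512.7 -187.1   44. ]]
718
[(np.int64(480), np.int64(0)), (np.int64(484), np.int64(0)), (np.int64(488), np.int64(0)), (np.int64(492), np.int64(0)), (np.int64(496), np.int64(2)), (np.int64(500), np.int64(7)), (np.int64(504), np.int64(13)), (np.int64(508), np.int64(9)), (np.int64(512), np.int64(19)), (np.int64(516), np.int64(50)), (np.int64(520), np.int64(74)), (np.int64(524), np.int64(87)), (np.int64(528), np.int64(83)), (np.int64(532), np.int64(58)), (np.int64(536), np.int64(8)), (np.int64(540), np.int64(12)), (np.int64(544), np.int64(3)), (np.int64(548), np.int64(3)), (np.int64(552), np.int64(1)), (np.int64(556), np.int64(2)), (np.int64(560), np.int64(0)), (np.int64(564), np.int64(2)), (np.int64(568), np.int64(0)), (np.int64(572), np.int64(0)), (np.int64(576), np.int64(0)), (np.int64(580), np.int64(0)), (np.int64(584), np.int64(0)), (np.int64(588), np.int64(0)), (np.int64(592), np.int64(0)), (np.int64(596), np.int64(0)), (np.int64(600), np.int64(13)), (np.int64(604), np.int64(56)), (np.int64(608), np.int64(79)), (np.int64(612), np.int64(59)), (np.int64(616), np.int64(45)), (np.int64(620), np.int64(28)), (np.int64(624), np.int64(5)), (np.int64(628), np.int64(0)), (np.int64(632), np.int64(0))]
stop cloud [[ 513.3 -206.4   40.6]
 [ 558.  -197.1   43.5]
 [ 606.4 -187.8   46.7]]
weight [594.  -88.6 171.7] [ 570.1 -111.7  140.2] [630.9 -64.6 185.5]
piston rim [[541.5 -52.9  58.3]
 [574.7 -21.8  62.6]
 [607.9  12.7  65.5]] 181
weight side [597.  -73.7 160.2] [ 568.7 -108.4  130.2] [628.6 -60.6 182.7]
piston rim side [[541.1 -52.7  58.3]
 [573.9 -14.1  61.9]
 [605.9  13.8  64.7]] 200
bar [[489.2 -89.2  61.4]
 [539.2 -81.   67.2]
 [596.2 -73.3  70.3]] [ -0.1 -38.6]
vise [[ 202.6 -194.3   34.9]
 [ 351.7 -114.1  136.3]
 [ 515.5  -36.5  157.8]]
```

The lane origin comes out at about (570, −85.5) with yaw about −4.5°. The weight cloud agrees (nearest edge x≈570, lane x≈0), and the piston is at lane y≈66, which fits the 65–75 mm given. Next I'll check for obstacles and write the move helper.

```bash
cat >> h.py <<'E'
from scipy.spatial.transform import Rotation as Ro
TH=np.radians(-4.5); O=np.array([570,-85.5]); 
def l2w(x,y,z): return np.array([O[0]+x*np.cos(TH)-y*np.sin(TH),O[1]+x*np.sin(TH)+y*np.cos(TH),z])
def w2l(p):
    p=np.atleast_2d(p); dx=p[:,0]-O[0]; dy=p[:,1]-O[1]
    return np.c_[dx*np.cos(TH)+dy*np.sin(TH),-dx*np.sin(TH)+dy*np.cos(TH),p[:,2]]
def plan(s,lane=None,yaw=None,world=None):
    R=Ro.from_euler("xyz",s["ee_rot"],degrees=True)
    p=l2w(*lane) if lane is not None else np.array(world,float)
    t=R.inv().apply(p-s["ee_pos"])/1000
    R2=Ro.from_euler("xyz",[180,0,yaw],degrees=True)
    a=(R.inv()*R2).as_rotvec(degrees=True)
    return np.round(t,4),np.round(a,2)
E
python3 - <<'E'
from rig import *
import pickle
from h import *
np.set_printoptions(suppress=True,precision=1)
d=pickle.load(open("c0.pkl","rb"))
for n in ["top","side"]:
    P=cloud(d[n]).reshape(-1,3); P=P[~np.isnan(P[:,0])]
    print(n)
    for x0 in range(0,900,100):
        print(x0,[int(max(P[(P[:,0]>=x0)&(P[:,0]<x0+100)&(P[:,1]>=y0)&(P[:,1]<y0+100)][:,2],default=-999)) for y0 in range(-700,400,100)])
L=w2l(cloud(d["side"]).reshape(-1,3)); L=L[(L[:,2]>30)&(L[:,0]<-60)&(L[:,0]>-200)&(abs(L[:,1])<200)]
for x in range(-200,-60,20): 
    k=L[(L[:,0]>=x)&(L[:,0]<x+20)]; print(x,len(k),k.min(0) if len(k) else '',k.max(0) if len(k) else '')
s=get_state()
print(plan(s,lane=(-40,0,260),yaw=-4.5))
E
```

```text
top
0 [-856, -855, -858, -858, -857, -757, -999, -999, -759, -857, -860]
100 [-999, -999, -999, -999, -999, 96, 91, -325, -386, -999, -856]
200 [41, 34, 31, 31, 32, 158, 159, 22, -999, -999, -857]
300 [29, 31, 5, 25, 28, 159, 160, 4, -999, -999, -856]
400 [52, 18, 13, 11, 26, 140, 140, 7, -999, -999, -856]
500 [15, 106, 176, 178, 49, 180, 183, 65, -999, -999, -856]
600 [19, 211, 213, 212, 63, 182, 185, 47, -999, -999, -855]
700 [69, 178, 179, 179, 63, 8, 16, 11, -999, -999, -841]
800 [235, 260, 262, 272, 337, 342, 227, 213, -999, 372, 287]
side
0 [-999, 527, 347, -865, -866, 3, 262, 192, 6, -999, -999]
100 [333, 526, 525, -861, -864, 174, 91, 13, 2, -999, -999]
200 [38, 31, 27, 29, 27, 157, 157, 21, 0, -999, -999]
300 [27, 30, 0, -1, -619, 157, 157, 2, 0, -999, -999]
400 [49, 14, 9, 6, 2, 139, 140, 6, 0, -999, -999]
500 [10, 94, 173, 174, 43, 177, 181, 65, 0, -999, -999]
600 [0, 209, 210, 209, 59, 178, 182, 46, 0, -999, -999]
700 [-999, 175, 176, 176, 58, 8, 14, 10, 0, -999, -999]
800 [294, 291, 258, 275, 374, 522, 225, 209, -1, 359, 219]
-200 642 [-200.   -95.7   30. ] [-180.    39.4  153.5]
-180 612 [-180.   -93.9   30. ] [-160.    40.   152.3]
-160 502 [-159.9  -98.3   30. ] [-140.    18.4  134.4]
-140 476 [-140.   -90.2   30.3] [-120.1   36.6  134.7]
-120 290 [-120.   -87.6   31. ] [-100.8   13.9  134.1]
-100 14 [-82.9  -3.6  53.2] [-80.    6.1  70.3]
-80 93 [-79.7 -11.1  30.1] [-60.1  12.6  71.6]
(array([ 0.5, -0.4, -0. ]), array([-0.1,  0. , 17.3]))
```

drive_tool(
  motion=[
    {"tx": 0.03,"ty": -0.021,"tz": -0.006,"jaw": 0.4},
    {"tx": 0.06,"ty": -0.042,"tz": -0.012,"jaw": 0.4},
    {"tx": 0.09,"ty": -0.063,"tz": -0.018,"jaw": 0.4},
    {"tx": 0.12,"ty": -0.084,"tz": -0.024,"jaw": 0.4},
    {"tx": 0.15,"ty": -0.106,"tz": -0.03,"jaw": 0.4},
  ],
  force=20,
)

```text
invalid input at $.motion[0]: expected keys tx, ty, tz, ax, ay, az, jaw
```

drive_tool(
  motion=[
    {"tx": 0.03,"ty": -0.021,"jaw": 0.4},
    {"tx": 0.06,"ty": -0.042,"jaw": 0.4},
    {"tx": 0.09,"ty": -0.063,"jaw": 0.4},
    {"tx": 0.12,"ty": -0.084,"jaw": 0.4},
    {"tx": 0.15,"ty": -0.106,"jaw": 0.4},
  ],
)

```text
invalid input at $.motion[0]: expected keys tx, ty, tz, ax, ay, az, jaw
```

drive_tool(
  motion=[
    {"tx": 0.03,"ty": -0.021,"az": 3.5,"jaw": 0.4},
    {"tx": 0.06,"ty": -0.042,"az": 7,"jaw": 0.4},
    {"tx": 0.09,"ty": -0.063,"az": 10.5,"jaw": 0.4},
    {"tx": 0.12,"ty": -0.084,"az": 14,"jaw": 0.4},
    {"tx": 0.15,"ty": -0.106,"az": 17.3,"jaw": 0.4},
  ],
)

```text
invalid input at $.motion[0]: expected keys tx, ty, tz, ax, ay, az, jaw
```

```bash
python3 - <<'E'
from rig import *
from h import *
s=get_state(); print({k:np.round(v,1) for k,v in s.items()}); print(w2l(s["ee_pos"]).round(1)); print(plan(s,lane=(-40,0,260),yaw=-4.5))
E
```

```text
{'time_s': np.float64(0.2), 'q': array([74.8, 17.9,  0.8, 86.7, -0.3, 75.6, -1.6]), 'dq': array([ 0. , -0.1, -0.1, -0.3, -0.1,  0.1,  0.1]), 'joint_torque': array([  0. , -38. ,   0.1, -23.1,   0. ,   0. ,  -0. ]), 'ee_pos': array([ 122. , -535.7,  230.4]), 'ee_rot': array([-179.9,    0. ,   12.8]), 'wrist_force': array([-0.2, -0.8,  0.6]), 'moment': array([-0., -0., -0.]), 'grip_width': np.float64(85.4)}
[[-411.3 -484.   230.4]]
(array([ 0.4986, -0.3514, -0.0289]), array([-0.11,  0.02, 17.33]))
```

All keys are required in every row.

drive_tool(
  motion=[
    {"tx": 0.03,"ty": -0.021,"tz": -0.006,"ax": 0,"ay": 0,"az": 0,"jaw": 0.4},
    {"tx": 0.06,"ty": -0.042,"tz": -0.012,"ax": 0,"ay": 0,"az": 0,"jaw": 0.4},
    {"tx": 0.09,"ty": -0.063,"tz": -0.018,"ax": 0,"ay": 0,"az": 0,"jaw": 0.4},
    {"tx": 0.12,"ty": -0.084,"tz": -0.024,"ax": 0,"ay": 0,"az": 0,"jaw": 0.4},
    {"tx": 0.15,"ty": -0.106,"tz": -0.03,"ax": 0,"ay": 0,"az": 0,"jaw": 0.4},
  ],
  force=20,
)

```text
time_s: 0.57
ee_pos: [245.6, -398.1, 261.2]
ee_rot: [-180.0, 0.0, 12.8]
wrist_force: [1.0, -0.0, 0.8]
grip_width: 34.3
```

drive_tool(
  motion=[
    {"tx": 0.03,"ty": -0.021,"tz": 0,"ax": 0,"ay": 0,"az": 0,"jaw": 0.4},
    {"tx": 0.06,"ty": -0.042,"tz": 0,"ax": 0,"ay": 0,"az": 0,"jaw": 0.4},
    {"tx": 0.09,"ty": -0.063,"tz": 0,"ax": 0,"ay": 0,"az": 0,"jaw": 0.4},
    {"tx": 0.12,"ty": -0.084,"tz": 0,"ax": 0,"ay": 0,"az": 0,"jaw": 0.4},
    {"tx": 0.15,"ty": -0.106,"tz": 0,"ax": 0,"ay": 0,"az": 0,"jaw": 0.4},
  ],
)

```text
time_s: 0.98
ee_pos: [368.2, -261.5, 261.2]
ee_rot: [180.0, 0.0, 12.8]
wrist_force: [0.6, -0.7, 0.4]
grip_width: 34.4
```

drive_tool(
  motion=[
    {"tx": 0.03,"ty": -0.021,"tz": 0,"ax": 0,"ay": 0,"az": 3.5,"jaw": 0.4},
    {"tx": 0.06,"ty": -0.042,"tz": 0,"ax": 0,"ay": 0,"az": 7,"jaw": 0.4},
    {"tx": 0.09,"ty": -0.063,"tz": 0,"ax": 0,"ay": 0,"az": 10.5,"jaw": 0.4},
    {"tx": 0.12,"ty": -0.084,"tz": 0,"ax": 0,"ay": 0,"az": 14,"jaw": 0.4},
    {"tx": 0.15,"ty": -0.106,"tz": 0,"ax": 0,"ay": 0,"az": 17.3,"jaw": 0.4},
  ],
)

```text
time_s: 1.4
ee_pos: [490.9, -125.2, 261.1]
ee_rot: [180.0, 0.0, -4.7]
wrist_force: [0.4, -0.4, -0.2]
grip_width: 34.3
```

```bash
python3 - <<'E'
from rig import *
from h import *
s=get_state(); print({k:np.round(v,1) for k,v in s.items()}); print(w2l(s["ee_pos"]).round(1)); print(plan(s,lane=(-40,0,155),yaw=-4.5))
E
```

```text
{'time_s': np.float64(1.4), 'q': array([ 30.8,  13.3, -22.7,  89.4,   5.2,  78.4, -87.1]), 'dq': array([-43.4,  24.6, -11.1, -27.8,  11.6,   5.7, -93.2]), 'joint_torque': array([  2.1, -35.2,  -2.6, -21.9,  -0.3,   0.1,   1.3]), 'ee_pos': array([ 490.9, -125.2,  261.1]), 'ee_rot': array([180. ,   0. ,  -4.7]), 'wrist_force': array([ 0.4, -0.4, -0.2]), 'moment': array([-0.1, -0. ,  0. ]), 'grip_width': np.float64(34.3)}
[[-75.7 -45.7 261.1]]
(array([ 0.0356, -0.0459,  0.106 ]), array([ 0.02,  0.02, -0.18]))
```

drive_tool(
  motion=[
    {"tx": 0.016,"ty": -0.023,"tz": 0,"ax": 0,"ay": 0,"az": 0,"jaw": 0.4},
    {"tx": 0.032,"ty": -0.046,"tz": 0.01,"ax": 0,"ay": 0,"az": -0.2,"jaw": 0.4},
    {"tx": 0.032,"ty": -0.046,"tz": 0.045,"ax": 0,"ay": 0,"az": -0.2,"jaw": 0.4},
    {"tx": 0.032,"ty": -0.046,"tz": 0.08,"ax": 0,"ay": 0,"az": -0.2,"jaw": 0.4},
    {"tx": 0.032,"ty": -0.046,"tz": 0.104,"ax": 0,"ay": 0,"az": -0.2,"jaw": 0.4},
  ],
)

```text
time_s: 1.82
ee_pos: [524.3, -82.1, 154.1]
ee_rot: [-180.0, 0.2, -4.2]
wrist_force: [-0.7, -1.0, -1.7]
grip_width: 34.0
```

```bash
python3 - <<'E'
from rig import *
from h import *
s=get_state(); print(w2l(s["ee_pos"]).round(1)); print(plan(s,lane=(75,0,155),yaw=-4.5))
for n in ["side","top"]:
    c=camera(n); i=c["img"][120:290,150:360] if n=="side" else c["img"][120:270,140:340]
    cv2.imwrite(f"pics/{n}1.png",cv2.resize(i[:,:,::-1],None,fx=3.5,fy=3.5,interpolation=cv2.INTER_CUBIC))
E
```

```text
[[-45.8  -0.2 154.1]]
(array([ 0.1208,  0.0005, -0.0014]), array([-0.02,  0.23,  0.33]))
```

View pics/side1.png

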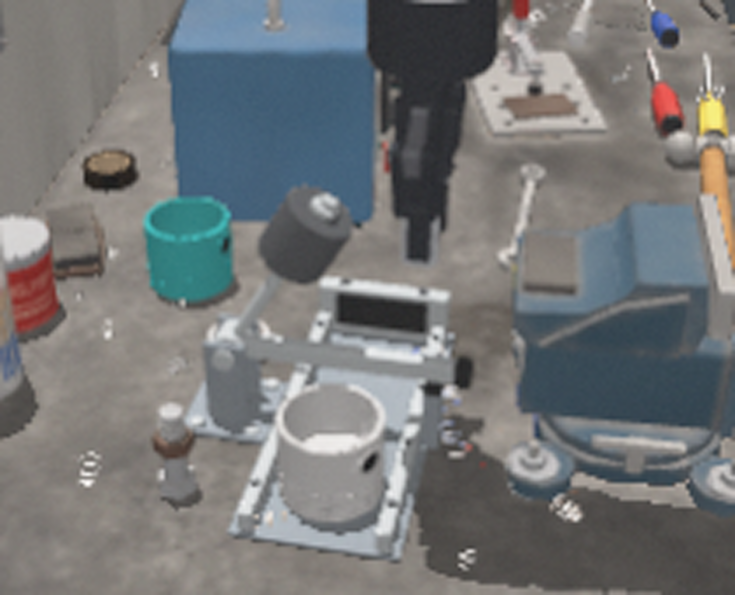

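View pics/top1.png

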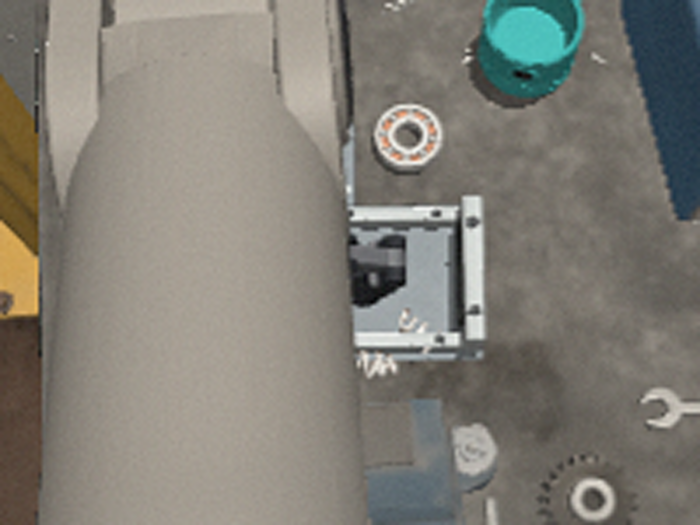

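drive_tool(
  motion=[
    {"tx": 0.012,"ty": 0,"tz": -0.001,"ax": 0,"ay": 0,"az": 0,"jaw": 0.4},
    {"tx": 0.024,"ty": 0,"tz": -0.001,"ax": 0,"ay": 0,"az": 0,"jaw": 0.4},
    {"tx": 0.034,"ty": 0,"tz": -0.001,"ax": 0,"ay": 0,"az": 0,"jaw": 0.4},
    {"tx": 0.042,"ty": 0,"tz": -0.001,"ax": 0,"ay": 0,"az": 0,"jaw": 0.4},
    {"tx": 0.05,"ty": 0,"tz": -0.001,"ax": 0,"ay": 0,"az": 0,"jaw": 0.4},
  ],
)

```text
time_s: 2.33
ee_pos: [573.2, -85.6, 160.4]
ee_rot: [-180.0, 0.4, -4.3]
wrist_force: [-14.4, 2.5, 14.0]
grip_width: 34.2
```

drive_tool(
  motion=[
    {"tx": 0.008,"ty": 0,"tz": 0,"ax": 0,"ay": 0,"az": 0,"jaw": 0.4},
    {"tx": 0.016,"ty": 0,"tz": 0,"ax": 0,"ay": 0,"az": 0,"jaw": 0.4},
    {"tx": 0.024,"ty": 0,"tz": 0,"ax": 0,"ay": 0,"az": 0,"jaw": 0.4},
    {"tx": 0.032,"ty": 0,"tz": 0,"ax": 0,"ay": 0,"az": 0,"jaw": 0.4},
    {"tx": 0.04,"ty": 0,"tz": 0,"ax": 0,"ay": 0,"az": 0,"jaw": 0.4},
  ],
)

```text
time_s: 2.75
ee_pos: [616.4, -88.9, 160.2]
ee_rot: [-179.9, -0.1, -4.2]
wrist_force: [-2.2, 1.2, 2.4]
grip_width: 34.1
```

```bash
python3 - <<'E'
from rig import *
from h import *
s=get_state(); print(w2l(s["ee_pos"]).round(1),s["wrist_force"].round(1),s["ee_rot"])
for n in ["side"]:
    c=camera(n); i=c["img"][120:290,150:360]
    cv2.imwrite(f"pics/{n}2.png",cv2.resize(i[:,:,::-1],None,fx=3.5,fy=3.5,interpolation=cv2.INTER_CUBIC))
E
```

```text
[[ 46.5   0.3 160.2]] [-2.2  1.2  2.4] [-1.79946388e+02 -8.73753232e-02 -4.24769862e+00]
```

View pics/side2.png

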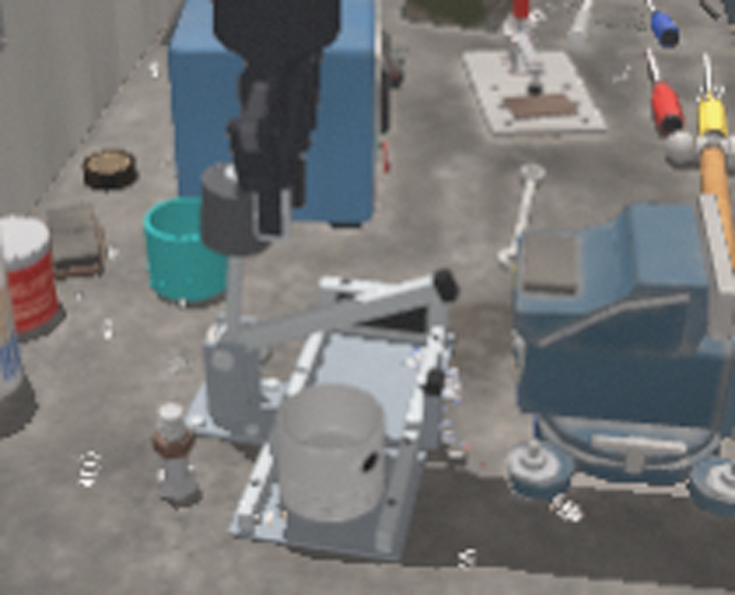

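The lever stands nearly upright with the bar about 0.5 rad up, and both fingers bear on the weight at (265,215). I'll carry on over the balance point.

drive_tool(
  motion=[
    {"tx": 0.007,"ty": 0,"tz": 0,"ax": 0,"ay": 0,"az": 0,"jaw": 0.4},
    {"tx": 0.014,"ty": 0,"tz": 0,"ax": 0,"ay": 0,"az": 0,"jaw": 0.4},
    {"tx": 0.021,"ty": 0,"tz": 0,"ax": 0,"ay": 0,"az": 0,"jaw": 0.4},
    {"tx": 0.028,"ty": 0,"tz": 0,"ax": 0,"ay": 0,"az": 0,"jaw": 0.4},
    {"tx": 0.034,"ty": 0,"tz": 0,"ax": 0,"ay": 0,"az": 0,"jaw": 0.4},
  ],
)

```text
time_s: 3.22
ee_pos: [650.5, -92.3, 158.2]
ee_rot: [180.0, -0.0, -4.3]
wrist_force: [0.0, 0.7, 1.0]
grip_width: 34.0
```

```bash
python3 - <<'E'
from rig import *
from h import *
s=get_state(); print(w2l(s["ee_pos"]).round(1),s["wrist_force"].round(1))
for n in ["side"]:
    c=camera(n); i=c["img"][120:290,150:360]
    cv2.imwrite(f"pics/{n}3.png",cv2.resize(i[:,:,::-1],None,fx=3.5,fy=3.5,interpolation=cv2.INTER_CUBIC))
E
```

```text
[[ 80.8  -0.5 158.2]] [0.  0.7 1. ]
```

View pics/side3.png

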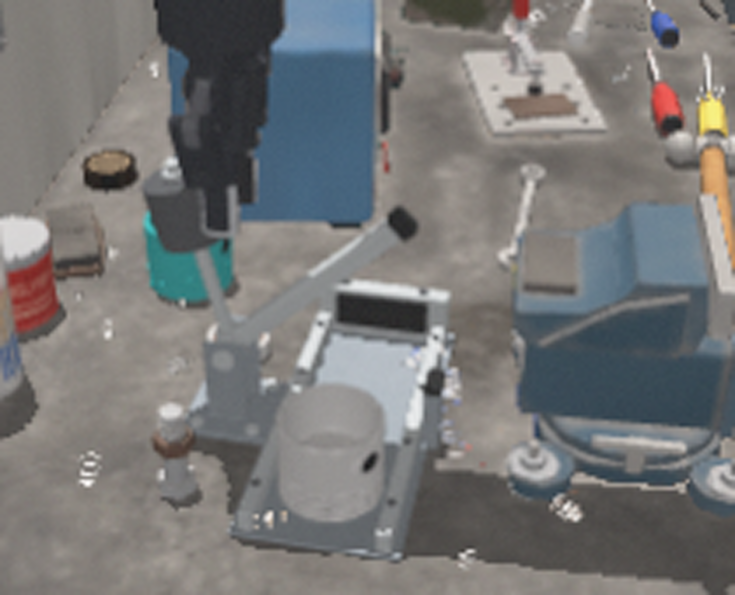

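drive_tool(
  motion=[
    {"tx": 0.009,"ty": 0,"tz": 0,"ax": 0,"ay": 0,"az": 0,"jaw": 0.4},
    {"tx": 0.018,"ty": 0,"tz": 0,"ax": 0,"ay": 0,"az": 0,"jaw": 0.4},
    {"tx": 0.018,"ty": 0,"tz": -0.04,"ax": 0,"ay": 0,"az": 0,"jaw": 0.4},
    {"tx": 0.018,"ty": 0,"tz": -0.08,"ax": 0,"ay": 0,"az": 0,"jaw": 0.4},
    {"tx": 0.018,"ty": 0,"tz": -0.115,"ax": 0,"ay": 0,"az": 0,"jaw": 0.4},
  ],
)

```text
time_s: 3.68
ee_pos: [667.6, -94.6, 274.7]
ee_rot: [179.9, -0.0, -4.3]
wrist_force: [1.0, 0.3, 0.2]
grip_width: 34.0
```

```bash
python3 - <<'E'
from rig import *
from h import *
s=get_state(); print(w2l(s["ee_pos"]).round(1),s["wrist_force"].round(1),s["ee_rot"].round(1),s["q"].round(1))
print(plan(s,lane=(0,150,270),yaw=85.5))
for n in ["side"]:
    c=camera(n); i=c["img"][120:290,150:360]
    cv2.imwrite(f"pics/{n}4.png",cv2.resize(i[:,:,::-1],None,fx=3.5,fy=3.5,interpolation=cv2.INTER_CUBIC))
E
```

```text
[[ 98.   -1.4 274.7]] [1.  0.3 0.2] [179.9  -0.   -4.3] [ 17.8  34.3 -21.8  57.7  12.1  89.9 -94.8]
(array([-0.0976, -0.1517,  0.0045]), array([ 6.000e-02,  3.000e-02, -8.984e+01]))
```

View pics/side4.png

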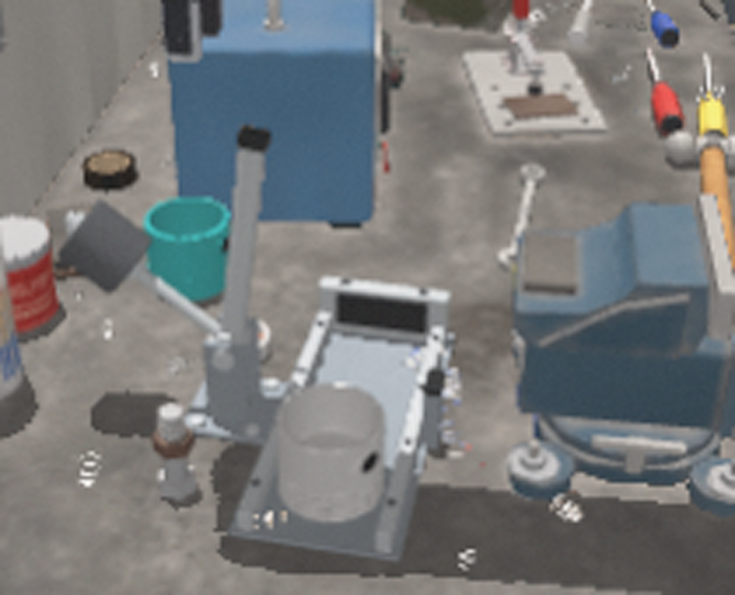

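The bar is up against its upright stop with its tip at (253,137), and nothing is touching it. Next I'll move over to the piston's rear while turning the tool.

drive_tool(
  motion=[
    {"tx": -0.02,"ty": -0.028,"tz": 0,"ax": 0,"ay": 0,"az": -7,"jaw": 0.4},
    {"tx": -0.04,"ty": -0.056,"tz": 0,"ax": 0,"ay": 0,"az": -14,"jaw": 0.4},
    {"tx": -0.06,"ty": -0.084,"tz": 0,"ax": 0,"ay": 0,"az": -21,"jaw": 0.4},
    {"tx": -0.08,"ty": -0.112,"tz": 0,"ax": 0,"ay": 0,"az": -28,"jaw": 0.4},
    {"tx": -0.098,"ty": -0.142,"tz": 0,"ax": 0,"ay": 0,"az": -35,"jaw": 0.4},
  ],
)

```text
time_s: 4.15
ee_pos: [579.5, 55.3, 273.1]
ee_rot: [179.9, 0.0, 31.0]
wrist_force: [1.2, 0.4, -0.2]
grip_width: 34.1
```

drive_tool(
  motion=[
    {"tx": 0,"ty": 0,"tz": 0,"ax": 0,"ay": 0,"az": -7,"jaw": 0.4},
    {"tx": 0,"ty": 0,"tz": 0,"ax": 0,"ay": 0,"az": -14,"jaw": 0.4},
    {"tx": 0,"ty": 0,"tz": 0,"ax": 0,"ay": 0,"az": -21,"jaw": 0.4},
    {"tx": 0,"ty": 0,"tz": 0,"ax": 0,"ay": 0,"az": -28,"jaw": 0.4},
    {"tx": 0,"ty": 0,"tz": 0,"ax": 0,"ay": 0,"az": -35,"jaw": 0.4},
  ],
)

```text
time_s: 4.57
ee_pos: [580.6, 54.5, 273.1]
ee_rot: [179.9, 0.0, 66.0]
wrist_force: [-0.2, -0.5, 0.7]
grip_width: 34.0
```

drive_tool(
  motion=[
    {"tx": 0,"ty": 0,"tz": 0,"ax": 0,"ay": 0,"az": -7,"jaw": 0.4},
    {"tx": 0,"ty": 0,"tz": 0,"ax": 0,"ay": 0,"az": -14,"jaw": 0.4},
    {"tx": 0,"ty": 0,"tz": 0,"ax": 0,"ay": 0,"az": -20,"jaw": 0.4},
  ],
)

```text
time_s: 4.82
ee_pos: [580.7, 54.4, 273.0]
ee_rot: [180.0, 0.1, 86.0]
wrist_force: [-0.9, 0.8, 0.2]
grip_width: 34.2
```

```bash
python3 - <<'E'
from rig import *
from h import *
import pickle
s=get_state(); print(w2l(s["ee_pos"]).round(1),s["ee_rot"].round(1),s["q"].round(1))
print(plan(s,lane=(0,140,30),yaw=85.5))
d={}
for n in ["side","top"]:
    c=camera(n); d[n]=c; i=c["img"][120:290,150:360] if n=="side" else c["img"][120:270,140:340]
    cv2.imwrite(f"pics/{n}5.png",cv2.resize(i[:,:,::-1],None,fx=3.5,fy=3.5,interpolation=cv2.INTER_CUBIC))
pickle.dump(d,open("c5.pkl","wb"))
L=w2l(cloud(d["side"]).reshape(-1,3))
k=L[(L[:,2]>54)&(L[:,2]<68)&(L[:,1]>10)&(L[:,1]<115)&(abs(L[:,0])<45)]
print("piston",np.percentile(k,[1,50,99],axis=0).round(1))
k=L[(L[:,2]>100)&(L[:,2]<225)&(abs(L[:,1])<12)&(abs(L[:,0]-85)<40)]
print("bar",np.percentile(k,[1,50,99],axis=0).round(1))
E
```

```text
[[ -0.3 140.3 273. ]] [1.8e+02 1.0e-01 8.6e+01] [ 21.1  26.2 -43.1  75.4  17.7  85.1 -24.5]
(array([-1.00e-04,  2.00e-04,  2.43e-01]), array([0.03, 0.05, 0.49]))
piston [[-35.4  32.6  54.2]
 [ -2.7  71.5  60.7]
 [ 30.9 100.5  64.8]]
bar [[ 76.6  -2.8 102.5]
 [ 84.6   5.5 169.4]
 [ 95.8   8.4 224.7]]
```

View pics/side5.png

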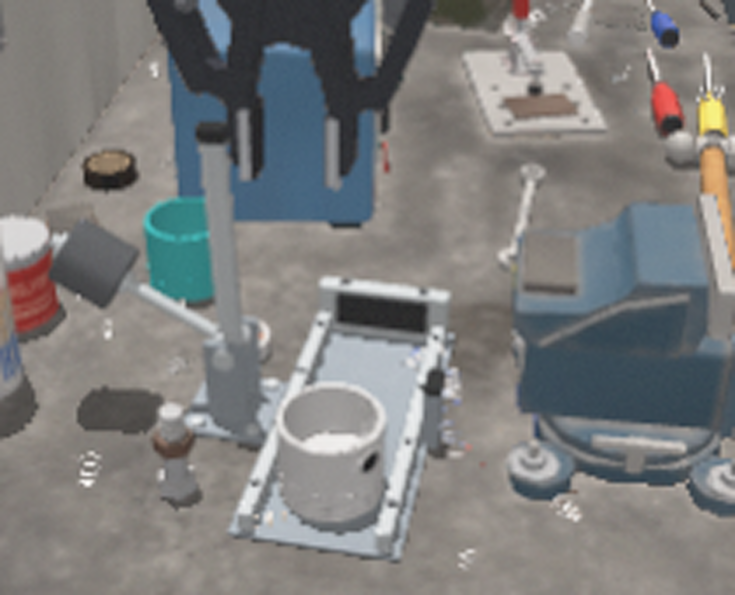

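View pics/top5.png

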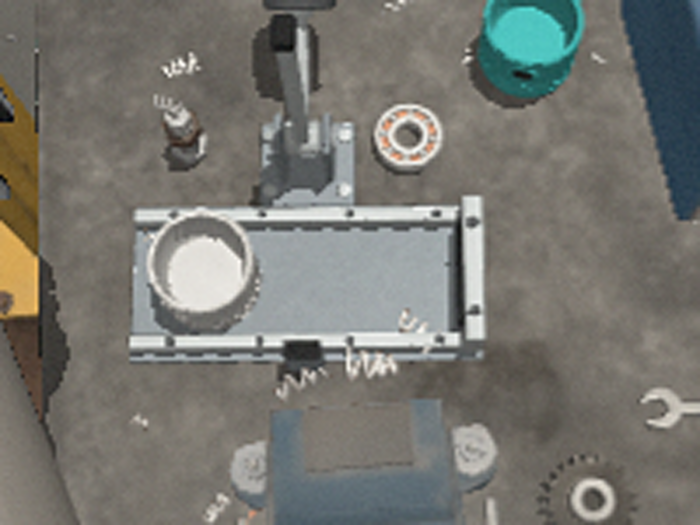

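drive_tool(
  motion=[
    {"tx": 0,"ty": 0,"tz": 0.04,"ax": 0,"ay": 0,"az": 0.3,"jaw": 0.4},
    {"tx": 0,"ty": 0,"tz": 0.08,"ax": 0,"ay": 0,"az": 0.5,"jaw": 0.4},
    {"tx": 0,"ty": 0,"tz": 0.12,"ax": 0,"ay": 0,"az": 0.5,"jaw": 0.4},
    {"tx": 0,"ty": 0,"tz": 0.16,"ax": 0,"ay": 0,"az": 0.5,"jaw": 0.4},
    {"tx": 0,"ty": 0,"tz": 0.195,"ax": 0,"ay": 0,"az": 0.5,"jaw": 0.4},
  ],
)

```text
time_s: 5.33
ee_pos: [579.6, 54.3, 75.7]
ee_rot: [-180.0, 0.1, 85.0]
wrist_force: [1.0, -0.2, -0.3]
grip_width: 34.0
```

drive_tool(
  motion=[
    {"tx": 0,"ty": 0,"tz": 0.02,"ax": 0,"ay": 0,"az": 0,"jaw": 0.4},
    {"tx": 0,"ty": 0,"tz": 0.04,"ax": 0,"ay": 0,"az": 0,"jaw": 0.4},
    {"tx": 0,"ty": 0,"tz": 0.05,"ax": 0,"ay": 0,"az": 0,"jaw": 0.4},
    {"tx": 0,"ty": 0,"tz": 0.05,"ax": 0,"ay": 0,"az": 0,"jaw": 0.4},
  ],
)

```text
time_s: 5.67
ee_pos: [578.3, 54.3, 25.6]
ee_rot: [-179.7, 0.1, 85.1]
wrist_force: [-1.5, -0.4, -0.5]
grip_width: 34.3
```

```bash
python3 - <<'E'
from rig import *
from h import *
s=get_state(); print(w2l(s["ee_pos"]).round(1),s["ee_rot"].round(1),s["wrist_force"].round(1))
print(plan(s,lane=(0,-30,24),yaw=85.5))
for n in ["side","top"]:
    c=camera(n); i=c["img"][120:290,150:360] if n=="side" else c["img"][120:270,140:340]
    cv2.imwrite(f"pics/{n}6.png",cv2.resize(i[:,:,::-1],None,fx=3.5,fy=3.5,interpolation=cv2.INTER_CUBIC))
E
```

```text
[[ -2.7 140.   25.6]] [-1.797e+02  1.000e-01  8.510e+01] [-1.5 -0.4 -0.5]
(array([-0.17  ,  0.0039,  0.0019]), array([-0.29,  0.09, -0.4 ]))
```

View pics/side6.png

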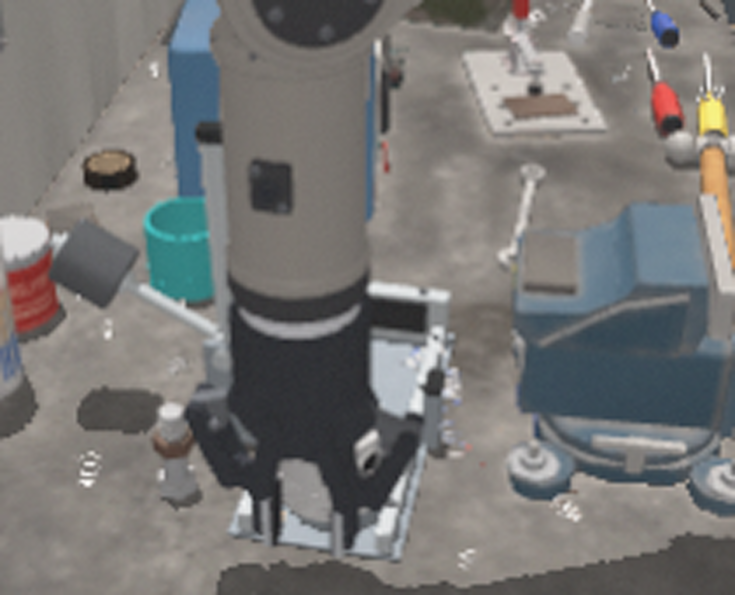

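View pics/top6.png

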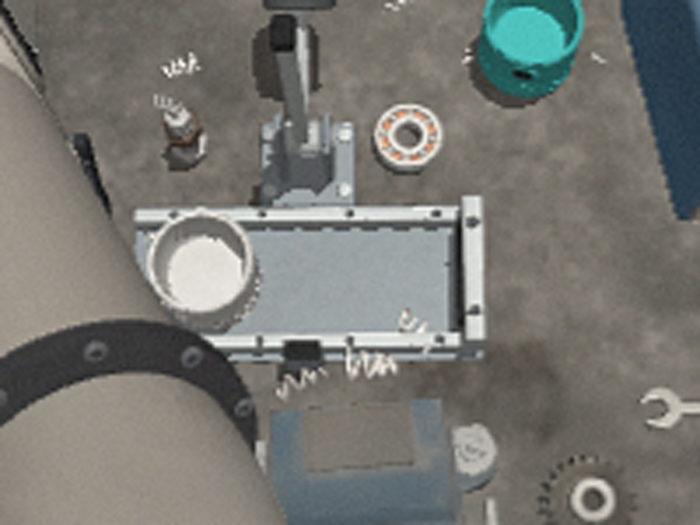

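drive_tool(
  motion=[
    {"tx": -0.007,"ty": 0.001,"tz": 0.001,"ax": 0,"ay": 0,"az": -0.4,"jaw": 0.3},
    {"tx": -0.014,"ty": 0.002,"tz": 0.001,"ax": 0,"ay": 0,"az": -0.4,"jaw": 0.3},
    {"tx": -0.02,"ty": 0.002,"tz": 0.001,"ax": 0,"ay": 0,"az": -0.4,"jaw": 0.3},
    {"tx": -0.024,"ty": 0.002,"tz": 0.001,"ax": 0,"ay": 0,"az": -0.4,"jaw": 0.3},
    {"tx": -0.027,"ty": 0.002,"tz": 0.001,"ax": 0,"ay": 0,"az": -0.4,"jaw": 0.3},
  ],
)

```text
time_s: 6.18
ee_pos: [580.3, 26.7, 27.8]
ee_rot: [179.9, 0.0, 85.5]
wrist_force: [0.4, 0.2, -0.5]
grip_width: 25.6
```

drive_tool(
  motion=[
    {"tx": -0.003,"ty": 0,"tz": 0,"ax": 0,"ay": 0,"az": 0,"jaw": 0.3},
    {"tx": -0.006,"ty": 0,"tz": 0,"ax": 0,"ay": 0,"az": 0,"jaw": 0.3},
    {"tx": -0.009,"ty": 0,"tz": 0,"ax": 0,"ay": 0,"az": 0,"jaw": 0.3},
    {"tx": -0.012,"ty": 0,"tz": 0,"ax": 0,"ay": 0,"az": 0,"jaw": 0.3},
    {"tx": -0.015,"ty": 0,"tz": 0,"ax": 0,"ay": 0,"az": 0,"jaw": 0.3},
  ],
)

```text
time_s: 6.6
ee_pos: [578.9, 14.0, 27.4]
ee_rot: [180.0, -0.1, 85.7]
wrist_force: [-0.8, 1.6, 0.5]
grip_width: 25.5
```

```bash
python3 - <<'E'
from rig import *
from h import *
s=get_state(); print(w2l(s["ee_pos"]).round(1),s["ee_rot"].round(1),s["wrist_force"].round(1))
print(plan(s,lane=(-1,-30,24),yaw=85.5))
c=camera("side"); i=c["img"][120:290,150:360]
cv2.imwrite("pics/side7.png",cv2.resize(i[:,:,::-1],None,fx=3.5,fy=3.5,interpolation=cv2.INTER_CUBIC))
E
```

```text
[[ 1.1 99.9 27.4]] [ 1.80e+02 -1.00e-01  8.57e+01] [-0.8  1.6  0.5]
(array([-0.1299, -0.0025,  0.0033]), array([ 0.02, -0.06,  0.18]))
```

View pics/side7.png

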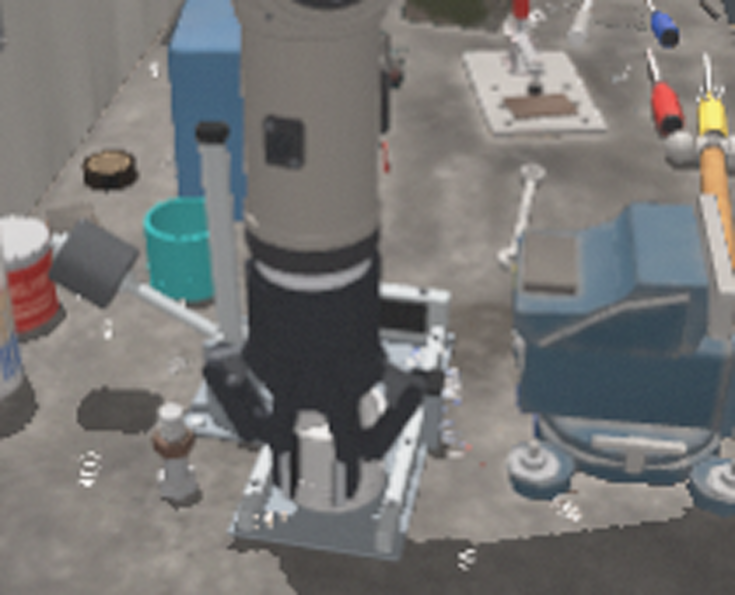

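```bash
python3 - <<'E'
from rig import *
from h import *
c=camera("side"); L=w2l(cloud(c).reshape(-1,3)); 
for z in range(30,330,20):
    k=L[(L[:,1]>60)&(L[:,1]<170)&(L[:,2]>=z)&(L[:,2]<z+20)&(L[:,0]<80)&(L[:,0]>-90)]
    if len(k)>5: print(z,np.percentile(k,[1,99],axis=0).round(0))
E
```

```text
30 [[-32.  70.  30.]
 [ 25. 110.  50.]]
50 [[-28.  85.  50.]
 [ 25. 111.  69.]]
70 [[-48.  88.  71.]
 [ 46. 112.  90.]]
90 [[-57.  87.  90.]
 [ 57. 116. 110.]]
110 [[-65.  87. 110.]
 [ 63. 119. 130.]]
130 [[-49.  93. 130.]
 [ 48. 119. 149.]]
150 [[-38. 101. 151.]
 [ 33. 136. 170.]]
170 [[-38. 103. 170.]
 [ 32. 137. 190.]]
190 [[-37.  90. 190.]
 [ 33. 137. 208.]]
210 [[-37. 102. 211.]
 [ 33. 136. 230.]]
230 [[-36. 100. 230.]
 [ 32. 136. 250.]]
250 [[-35.  95. 250.]
 [ 29. 135. 270.]]
270 [[-35.  97. 270.]
 [ 30. 147. 290.]]
290 [[-35.  99. 290.]
 [ 31. 143. 310.]]
310 [[-35.  99. 310.]
 [ 30. 135. 330.]]
```

drive_tool(
  motion=[
    {"tx": -0.005,"ty": -0.001,"tz": 0,"ax": 0,"ay": 0,"az": 0,"jaw": 0.3},
    {"tx": -0.011,"ty": -0.002,"tz": 0,"ax": 0,"ay": 0,"az": 0,"jaw": 0.3},
    {"tx": -0.018,"ty": -0.003,"tz": 0,"ax": 0,"ay": 0,"az": 0,"jaw": 0.3},
    {"tx": -0.025,"ty": -0.004,"tz": 0,"ax": 0,"ay": 0,"az": 0,"jaw": 0.3},
    {"tx": -0.032,"ty": -0.004,"tz": 0,"ax": 0,"ay": 0,"az": 0,"jaw": 0.3},
  ],
)

```text
time_s: 7.12
ee_pos: [572.0, -19.3, 27.3]
ee_rot: [-180.0, 0.0, 85.6]
wrist_force: [0.4, 1.3, 0.7]
grip_width: 25.5
```

drive_tool(
  motion=[
    {"tx": -0.007,"ty": 0,"tz": 0,"ax": 0,"ay": 0,"az": 0,"jaw": 0.3},
    {"tx": -0.014,"ty": 0,"tz": 0,"ax": 0,"ay": 0,"az": 0,"jaw": 0.3},
    {"tx": -0.021,"ty": 0,"tz": 0,"ax": 0,"ay": 0,"az": 0,"jaw": 0.3},
    {"tx": -0.028,"ty": 0,"tz": 0,"ax": 0,"ay": 0,"az": 0,"jaw": 0.3},
    {"tx": -0.035,"ty": 0,"tz": 0,"ax": 0,"ay": 0,"az": 0,"jaw": 0.3},
  ],
)

```text
time_s: 7.53
ee_pos: [569.7, -53.9, 27.3]
ee_rot: [180.0, -0.0, 85.6]
wrist_force: [-0.3, 2.9, 1.4]
grip_width: 25.7
```

```bash
python3 - <<'E'
from rig import *
from h import *
s=get_state(); print(w2l(s["ee_pos"]).round(1),s["ee_rot"].round(1),s["wrist_force"].round(1))
print(plan(s,lane=(-3,-30,24),yaw=85.5))
for n in ["side","top"]:
    c=camera(n); i=c["img"][120:290,150:360] if n=="side" else c["img"][120:270,140:340]
    cv2.imwrite(f"pics/{n}8.png",cv2.resize(i[:,:,::-1],None,fx=3.5,fy=3.5,interpolation=cv2.INTER_CUBIC))
E
```

```text
[[-2.8 31.5 27.3]] [180.   -0.   85.6] [-0.3  2.9  1.4]
(array([-0.0615, -0.0003,  0.0033]), array([ 0.  , -0.  ,  0.12]))
```

View pics/side8.png

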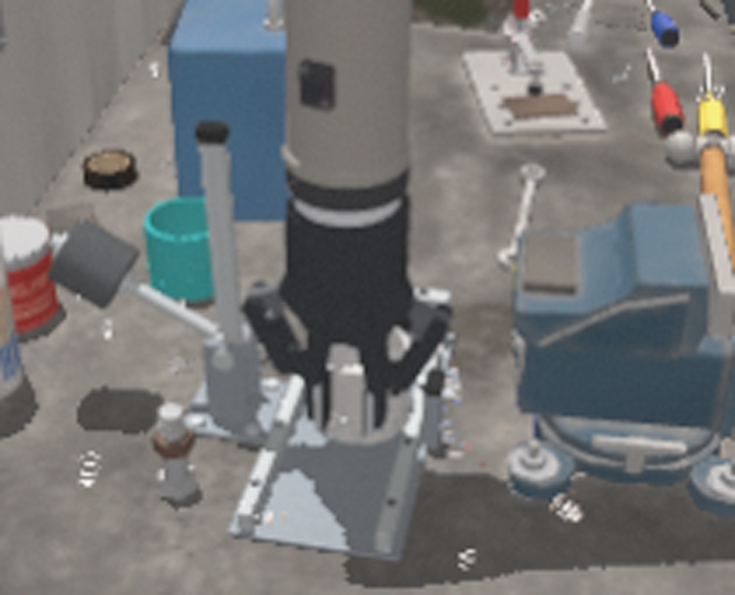

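View pics/top8.png

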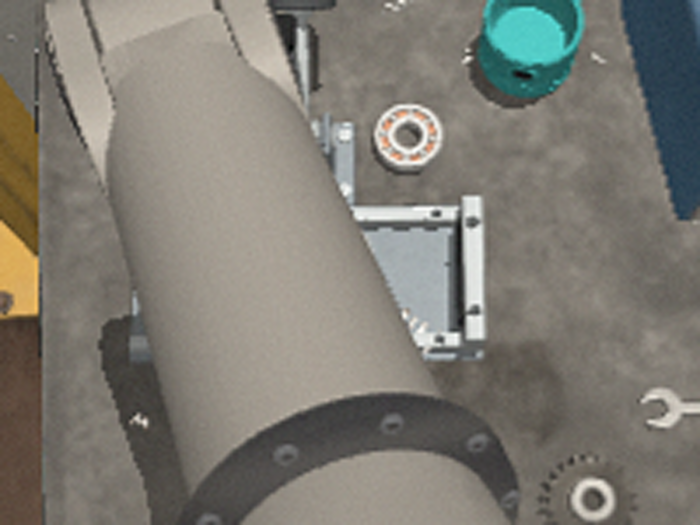

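drive_tool(
  motion=[
    {"tx": -0.007,"ty": 0,"tz": 0,"ax": 0,"ay": 0,"az": 0,"jaw": 0.3},
    {"tx": -0.014,"ty": 0,"tz": 0,"ax": 0,"ay": 0,"az": 0,"jaw": 0.3},
    {"tx": -0.021,"ty": 0,"tz": 0,"ax": 0,"ay": 0,"az": 0,"jaw": 0.3},
    {"tx": -0.028,"ty": 0,"tz": 0,"ax": 0,"ay": 0,"az": 0,"jaw": 0.3},
    {"tx": -0.035,"ty": 0,"tz": 0,"ax": 0,"ay": 0,"az": 0,"jaw": 0.3},
  ],
)

```text
time_s: 8.05
ee_pos: [566.9, -88.9, 27.2]
ee_rot: [-180.0, 0.0, 85.6]
wrist_force: [0.9, 0.4, -0.7]
grip_width: 25.9
```

drive_tool(
  motion=[
    {"tx": -0.005,"ty": 0,"tz": 0,"ax": 0,"ay": 0,"az": 0,"jaw": 0.3},
    {"tx": -0.009,"ty": 0,"tz": 0,"ax": 0,"ay": 0,"az": 0,"jaw": 0.3},
    {"tx": -0.012,"ty": 0,"tz": 0,"ax": 0,"ay": 0,"az": 0,"jaw": 0.3},
    {"tx": -0.015,"ty": 0,"tz": 0,"ax": 0,"ay": 0,"az": 0,"jaw": 0.3},
    {"tx": -0.017,"ty": 0,"tz": 0,"ax": 0,"ay": 0,"az": 0,"jaw": 0.3},
  ],
)

```text
time_s: 8.47
ee_pos: [565.6, -105.3, 27.2]
ee_rot: [-180.0, 0.0, 85.6]
wrist_force: [1.3, 0.0, -0.6]
grip_width: 25.4
```

```bash
python3 - <<'E'
from rig import *
from h import *
s=get_state(); print(w2l(s["ee_pos"]).round(1),s["ee_rot"].round(1),s["wrist_force"].round(1))
for n in ["side","top"]:
    c=camera(n); i=c["img"][120:290,150:360] if n=="side" else c["img"][120:270,140:340]
    cv2.imwrite(f"pics/{n}9.png",cv2.resize(i[:,:,::-1],None,fx=3.5,fy=3.5,interpolation=cv2.INTER_CUBIC))
E
```

```text
[[ -2.8 -20.1  27.2]] [-180.     0.    85.6] [ 1.3  0.  -0.6]
```

View pics/side9.png

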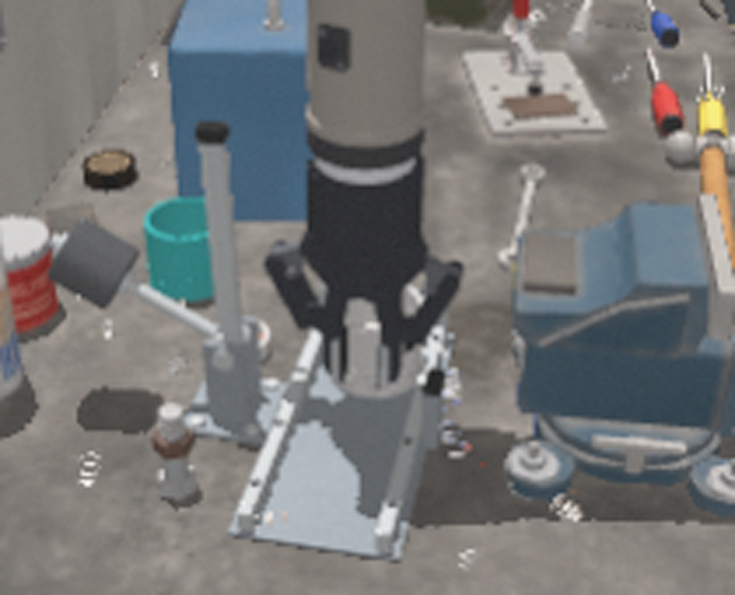

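View pics/top9.png

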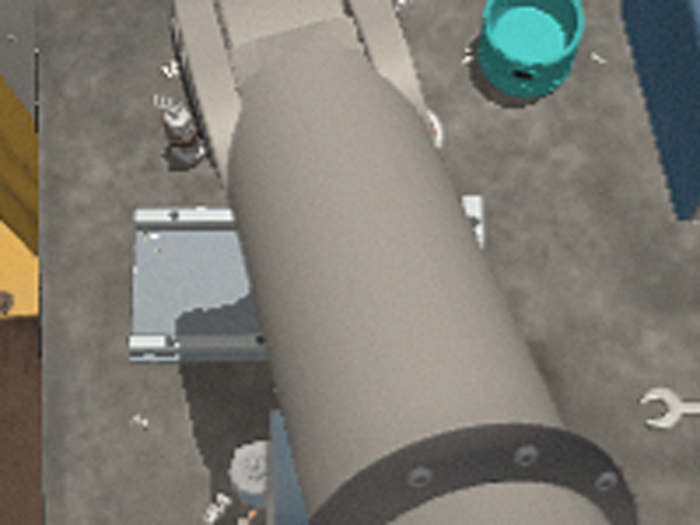

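drive_tool(
  motion=[
    {"tx": -0.0015,"ty": 0,"tz": 0,"ax": 0,"ay": 0,"az": 0,"jaw": 0.3},
    {"tx": -0.003,"ty": 0,"tz": 0,"ax": 0,"ay": 0,"az": 0,"jaw": 0.3},
    {"tx": -0.0045,"ty": 0,"tz": 0,"ax": 0,"ay": 0,"az": 0,"jaw": 0.3},
    {"tx": -0.006,"ty": 0,"tz": 0,"ax": 0,"ay": 0,"az": 0,"jaw": 0.3},
  ],
)

```text
time_s: 8.9
ee_pos: [565.4, -110.8, 27.3]
ee_rot: [180.0, -0.0, 85.7]
wrist_force: [0.4, 0.8, -0.1]
grip_width: 25.2
```

drive_tool(
  motion=[
    {"tx": -0.001,"ty": 0,"tz": 0,"ax": 0,"ay": 0,"az": 0,"jaw": 0.3},
    {"tx": -0.002,"ty": 0,"tz": 0,"ax": 0,"ay": 0,"az": 0,"jaw": 0.3},
  ],
)

```text
time_s: 9.07
ee_pos: [565.2, -113.0, 27.3]
ee_rot: [180.0, -0.0, 85.6]
wrist_force: [-0.3, 1.1, -0.6]
grip_width: 25.7
```

drive_tool(
  motion=[
    {"tx": -0.001,"ty": 0,"tz": 0,"ax": 0,"ay": 0,"az": 0,"jaw": 0.3},
    {"tx": -0.001,"ty": 0,"tz": 0,"ax": 0,"ay": 0,"az": 0,"jaw": 0.3},
  ],
)

```text
time_s: 9.23
ee_pos: [565.1, -114.1, 27.3]
ee_rot: [180.0, -0.0, 85.6]
wrist_force: [0.4, 0.9, 0.7]
grip_width: 25.6
```

drive_tool(
  motion=[
    {"tx": -0.001,"ty": 0,"tz": 0,"ax": 0,"ay": 0,"az": 0,"jaw": 0.3},
    {"tx": -0.001,"ty": 0,"tz": 0,"ax": 0,"ay": 0,"az": 0,"jaw": 0.3},
  ],
)

```text
time_s: 9.4
ee_pos: [565.1, -114.2, 27.3]
ee_rot: [180.0, -0.1, 85.7]
wrist_force: [0.8, 1.7, 0.2]
grip_width: 25.7
```

drive_tool(
  motion=[
    {"tx": -0.001,"ty": 0,"tz": 0,"ax": 0,"ay": 0,"az": 0,"jaw": 0.3},
    {"tx": -0.001,"ty": 0,"tz": 0,"ax": 0,"ay": 0,"az": 0,"jaw": 0.3},
  ],
)

```text
time_s: 9.57
ee_pos: [565.1, -114.3, 27.3]
ee_rot: [180.0, -0.1, 85.7]
wrist_force: [1.3, 4.2, -0.3]
grip_width: 25.6
```

```bash
python3 - <<'E'
from rig import *
from h import *
c=camera("side"); L=w2l(cloud(c).reshape(-1,3))
k=L[(L[:,1]>-135)&(L[:,1]<-20)&(abs(L[:,0])<60)&(L[:,2]>36)]
for z in (36,42,48,54,60,66): 
    m=k[(k[:,2]>=z)&(k[:,2]<z+6)]; print(z,len(m),np.percentile(m,[2,98],axis=0).round(0).tolist() if len(m) else '')
i=c["img"][180:260,220:310]
cv2.imwrite("pics/side10.png",cv2.resize(i[:,:,::-1],None,fx=7,fy=7,interpolation=cv2.INTER_CUBIC))
s=get_state(); print(w2l(s["ee_pos"]).round(1),s["wrist_force"].round(1))
E
```

```text
36 68 [[-38.0, -109.0, 36.0], [45.0, -22.0, 42.0]]
42 60 [[-34.0, -112.0, 42.0], [43.0, -21.0, 48.0]]
48 40 [[-31.0, -97.0, 48.0], [20.0, -20.0, 54.0]]
54 50 [[-31.0, -97.0, 54.0], [20.0, -22.0, 60.0]]
60 34 [[-35.0, -96.0, 60.0], [18.0, -20.0, 65.0]]
66 12 [[-36.0, -34.0, 67.0], [29.0, -21.0, 72.0]]
[[ -2.6 -29.1  27.3]] [ 0.9  3.6 -0.3]
```

View pics/side10.png

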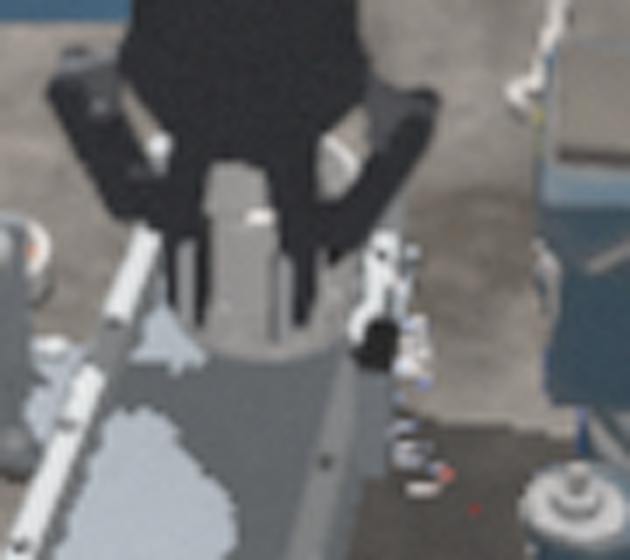

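The tool stopped at lane y=−29.1, where −28.5 was predicted for the stop. The force is building to about 4 N while the pose holds, so the piston is against the stop. Backing off now.

drive_tool(
  motion=[
    {"tx": 0.003,"ty": 0,"tz": 0,"ax": 0,"ay": 0,"az": 0,"jaw": 0.3},
    {"tx": 0.008,"ty": 0,"tz": 0,"ax": 0,"ay": 0,"az": 0,"jaw": 0.3},
    {"tx": 0.015,"ty": 0,"tz": 0,"ax": 0,"ay": 0,"az": 0,"jaw": 0.3},
    {"tx": 0.025,"ty": 0,"tz": 0,"ax": 0,"ay": 0,"az": 0,"jaw": 0.3},
    {"tx": 0.035,"ty": 0,"tz": 0,"ax": 0,"ay": 0,"az": 0,"jaw": 0.3},
  ],
)

```text
time_s: 10.03
ee_pos: [567.6, -80.9, 27.3]
ee_rot: [-180.0, 0.0, 85.6]
wrist_force: [0.1, 0.5, -0.1]
grip_width: 25.6
```

drive_tool(
  motion=[
    {"tx": 0.02,"ty": -0.002,"tz": -0.02,"ax": 0,"ay": 0,"az": 0,"jaw": 0.3},
    {"tx": 0.04,"ty": -0.004,"tz": -0.05,"ax": 0,"ay": 0,"az": 0,"jaw": 0.3},
    {"tx": 0.06,"ty": -0.006,"tz": -0.08,"ax": 0,"ay": 0,"az": 0,"jaw": 0.3},
    {"tx": 0.08,"ty": -0.006,"tz": -0.11,"ax": 0,"ay": 0,"az": 0,"jaw": 0.3},
    {"tx": 0.1,"ty": -0.006,"tz": -0.14,"ax": 0,"ay": 0,"az": 0,"jaw": 0.3},
  ],
)

```text
time_s: 10.45
ee_pos: [568.7, 21.2, 168.8]
ee_rot: [-180.0, 0.0, 85.7]
wrist_force: [-0.1, 0.1, -0.2]
grip_width: 25.5
```

drive_tool(
  motion=[
    {"tx": 0.015,"ty": 0,"tz": -0.03,"ax": 0,"ay": 0,"az": 0,"jaw": 0.3},
    {"tx": 0.03,"ty": 0,"tz": -0.06,"ax": 0,"ay": 0,"az": 0,"jaw": 0.3},
    {"tx": 0.045,"ty": 0,"tz": -0.09,"ax": 0,"ay": 0,"az": 0,"jaw": 0.3},
    {"tx": 0.055,"ty": 0,"tz": -0.11,"ax": 0,"ay": 0,"az": 0,"jaw": 0.3},
    {"tx": 0.055,"ty": 0,"tz": -0.11,"ax": 0,"ay": 0,"az": 0,"jaw": 0.3},
  ],
)

```text
time_s: 10.87
ee_pos: [575.0, 80.1, 283.1]
ee_rot: [179.4, -0.3, 86.0]
wrist_force: [1.2, 1.8, 0.3]
grip_width: 25.5
```

```bash
python3 - <<'E'
from rig import *
from h import *
import pickle
s=get_state(); print(w2l(s["ee_pos"]).round(1),s["wrist_force"].round(1),s["dq"].round(1))
d={}
for n in ["side","top"]:
    c=camera(n); d[n]=c; i=c["img"][120:290,150:360] if n=="side" else c["img"][120:270,140:340]
    cv2.imwrite(f"pics/{n}11.png",cv2.resize(i[:,:,::-1],None,fx=3.5,fy=3.5,interpolation=cv2.INTER_CUBIC))
    L=w2l(cloud(c).reshape(-1,3))
    k=L[(L[:,1]>-106)&(L[:,1]<-20)&(abs(L[:,0])<45)&(L[:,2]>52)&(L[:,2]<70)]
    print(n,len(k),np.percentile(k,[2,50,98],axis=0).round(1).tolist())
pickle.dump(d,open("c11.pkl","wb"))
E
```

```text
[[ -8.  165.5 283.1]] [1.2 1.8 0.3] [ 1.6  1.5  2.3  5.1  1.3 -2.3  0.9]
side 221 [[-38.1, -102.8, 52.5], [-4.8, -63.7, 58.7], [26.1, -36.2, 62.7]]
top 218 [[-36.9, -103.3, 52.8], [-1.2, -71.8, 62.0], [29.7, -39.8, 65.8]]
```

View pics/side11.png

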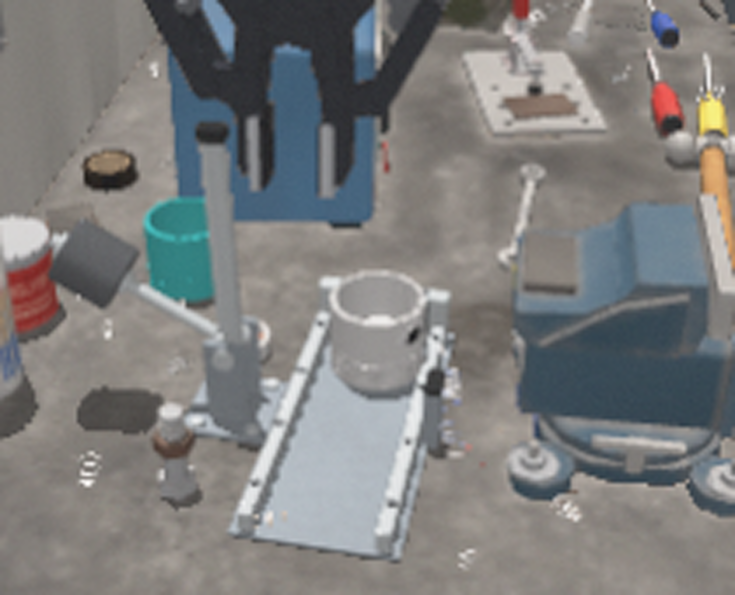

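View pics/top11.png

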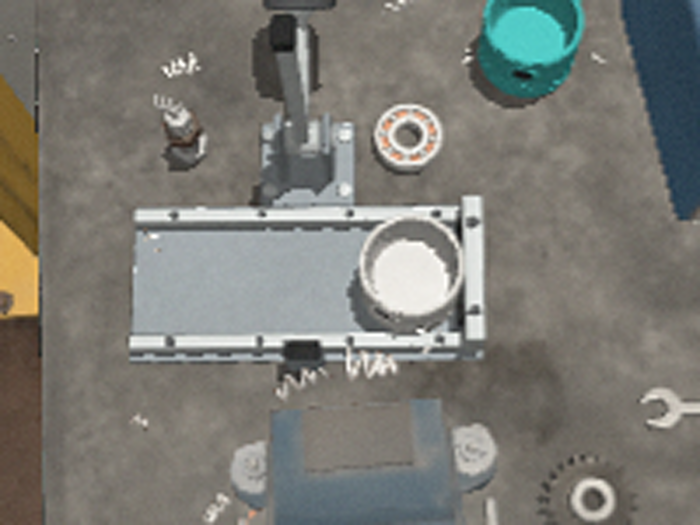

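Both views show the piston upright between the rails against the stop, with its centre at lane (−4, −71). The bar is upright, and the bolt, bearing and gear are where they were. I'll let it settle, then hand in.

drive_tool(
  motion=[
    {"tx": 0,"ty": 0,"tz": 0,"ax": 0,"ay": 0,"az": 0,"jaw": 0.3},
    {"tx": 0,"ty": 0,"tz": 0,"ax": 0,"ay": 0,"az": 0,"jaw": 0.3},
    {"tx": 0,"ty": 0,"tz": 0,"ax": 0,"ay": 0,"az": 0,"jaw": 0.3},
  ],
)

```text
time_s: 11.22
ee_pos: [572.8, 72.7, 275.6]
ee_rot: [-179.8, 0.1, 85.5]
wrist_force: [0.0, 0.3, 0.5]
grip_width: 25.6
```

```bash
python3 - <<'E'
from rig import *
s=get_state(); print(s["time_s"],s["wrist_force"].round(1),s["dq"].round(2))
print(close_job())
E
```

```text
11.2167 [0.  0.3 0.5] [ 0.08  0.09 -0.31 -0.41 -0.14  0.05  0.01]
the job is handed in; nothing more can be done
None
```

The barrier is up on its own and the piston is standing against the end stop. I handed the job in at 11.2 s; handing in reports no verdict.

- **Barrier:** I pushed the counterweight over the hinge with two partly open fingers, leaving a gap for the bar to swing through. The bar fell on to its upright stop and stayed there after I lifted clear. The highest force I read at the wrist was about 20 N, at first contact with the weight.
- **Piston:** I slid it along the lane with two fingers at about 100 mm/s or less, with under 4 N at the wrist while it moved. It stopped within 1 mm of where I predicted the stop would be, and I pressed to about 4 N before backing off.
- **Last checks:** Both cameras show the piston upright between the rails, centred at about lane (−4, −71) mm, which is about 35 mm from the stop face. The bar is upright. The bolt, bearing and gear look unmoved by eye, but I did not measure them. The tool is well clear above the lane, with the wrist force near zero.
- **Small disagreement:** The side and top cameras differ by about 3 mm on where the piston sits across the lane. Both put it about 4–6 mm off centre, toward the robot-side rail; the limit is 12 mm.

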